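# Lock the tube in the drill jig

### The arm

A 6-joint arm with a two-finger parallel gripper is mounted at the origin on a cart in front of the work surface, level with it; the furniture and walls round the work are solid. World frame = base frame: x ahead of the robot, y to its left, z up, the work surface at z = 0. Lengths are in mm, angles in degrees, forces in N, time in s.
With the tool pointing down it reaches from about 325 to 925 mm from the base axis. Payload 3.1 kg.
Tool frame: the origin (TCP) lies at the very end of the fingers, on their centre line; the grasp point (between the pads) lies grasp_offset behind it (grasp_offset is the distance from the TCP to the grasp point, in mm); z points along the fingers, x is the direction in which the jaws open and shut, and the axes are right-handed (so a half turn about z gives the same grasp; the last joint's range is limited). The gripper opens to 85 mm and grips with 20 to 120 N. Pads are 22 mm wide; open, the fingers measure 114 mm over their backs; the gripper's body (76 mm by 85 mm) begins 54 mm behind the grasp point. The pads swing forward as they close: fully open they stand 13 mm farther back than shut.
Start: joints at [-78.277, 12.427, 92.441, -0, 75.132, -6.429], TCP at [194.726, -593.903, 231.3] pointing down, gripper open.
Joint ranges: [-157.48, 157.48], [-44.54, 120.13], [17.64, 146.25], [-64.5, 244.5], [7.68, 150.69], [-147.95, 147.95]. Speed limits (degrees/s): [159.86, 159.86, 180, 180, 180, 180].

### API

Orientations are given as [roll, pitch, yaw] about the fixed x, y, z axes, in that order (R = Rz(yaw) Ry(pitch) Rx(roll)).
In Python, from station import * gives the robot as it stands. Calls block until the motion is done:
- goto(position, orientation): joint-space move of the TCP to a pose.
- move_l(position, attitude=None, speed=150): straight line of the TCP; attitude=None keeps the orientation; speed is the mean speed in mm/s.
- move_j(angles): joint-space move.
- grip(opening, squeeze=None): finger opening in mm; squeeze is the grip in N (None keeps the last); returns when the fingers have stopped.
- wait(seconds).
- solve_ik(position, orientation): joint angles nearest the present ones, or None.
- get_obs(): the state.
- get_image(name): name is "side" or "top"; returns the picture (480x640x3 uint8, red, green, blue); there is no depth.
- get_calibration(name): a dict with "fx", "fy", "cx", "cy" (pixels), "R" (3x3) and "t" (3): a world point X has camera coordinates R X + t. Camera axes: x right, y down, z forward; pixel columns grow to the right and rows downward; lengths in mm; the calibration is good to about 2 mm. A picture is of the moment at which its call begins. get_calibration takes no time and is no camera call.
A pose or a line that the arm cannot do raises Unreachable and nothing moves.
- sign_off(): hands the job in, once; it reports no verdict.
Trained networks look in the newest picture that a camera, given by its name, has taken for a name from the list of things; names that differ only in an ending like _2 or _b are one class to them, and where a whole thing is asked for, a point or a joint stands for the part that bears it (a point fixed in the world has none). Each returns a list of dicts, best first, with "score" (0 to 1); they miss things now and then, are a little off and sometimes report something else, mostly with a low value. They report only what shows in the picture. A call takes as long as a camera call.
- spot_in(name, camera): "extent" ([centre column, centre row, width, height] in pixels, round what is visible of it).
- regions_of(name, camera): "region" (480x640 bool, what is visible of it) and "extent" ([centre column, centre row, width, height] in pixels, round what is visible of it).
The state is a dict: "t": time; "joint_pos": joint angles; "qvel": joint speeds; "effort": joint torques, N m; "tcp_pos": TCP position; "ee_rot": TCP orientation; "wrist_force": force on the tool from outside, world axes, zero at the start; "moment": the same for the moment, N m; "grip_width": finger opening in mm.
Only numpy, scipy, OpenCV 4.12 (cv2) and the standard library are available. Lean on these libraries where they do the work, as an engineer would, in place of code of your own. Each camera call takes 0.05 s, during which the arm holds its last target.

### The job

Get the brass tube ready for drilling: push it with the fingertips along its V-block until its far end is fully home against the end stop, and only then push the clamp's upright handle over and down, past dead centre, until it snaps flat and stays locked with the rubber pad on the tube. Only push: do not lift the tube, and leave the other things on the bench where they are.

Things in the scene. Friction and masses are not known exactly. Their poses are not given: they have to be found in the camera images.
- jig: Drill jig fixed to the bench: aluminium base plate 170 (x) x 190 (y) x 12 mm; origin at the centre of its underside, z up. Its x axis runs along the V-block to the end stop and points away from the robot, its y axis to the left; it stands turned by up to 0.3 rad.
- v_block (a point): Centre of the top of the steel V-block on the jig, 115 mm long (jig x = -50 to +65 mm), 40 mm wide, along jig y = +45 mm; top 34 mm above the bench. Its 90 degree groove carries the tube with its axis 36 mm above the bench. Axes as the jig's.
- stop_face (a point): Where the tube's axis meets the face of the end stop, a steel plate 36 mm wide, 10 mm thick, top 50 mm above the bench. In the jig frame at (65, 45, 36) mm; axes as the jig's.
- drill_bush (a point): Top of the drill bush, over the tube at jig (-7, 45, 71) mm. Its bracket is 26 mm wide along x and bridges the tube from a post on the left (jig y = 71 to 85 mm); the plate's underside is 58 mm above the bench.
- tube_far (a point): Centre of the brass tube's flat end face at the stop. The tube (20 mm diameter, 123 mm long, 90 g; end faces as good as closed) lies loose in the V-block, slides along it with about 1 N, and starts 15 to 40 mm short of the stop. Fully home, this point lies on stop_face. Its z axis points along the tube to the stop.
- tube_near (a point): Centre of the tube's other flat end face, on the robot's side, where it can be pushed: it overhangs the V-block's end (by 8 mm when the tube is home), its axis 24 mm above the base plate. Its z axis points along the tube to the stop.
- clamp_handle (a joint): Clamp handle, rad. 0: open, upright, leaning 13 degrees from vertical towards the V-block. Grows as it swings away from the block and down; 1.798: locked, horizontal along jig -y, at its limit. A light spring brings it back to 0 if let go early; from 1.27 the pad meets the tube and resists (about 6 N at the grip); past dead centre, 1.66, it snaps to the locked end and stays.
- handle_pivot (a point): Axis of the handle's pivot, along the jig's x, in the jig frame at (31, -47, 52) mm. Angle of the handle above the jig's -y direction = 1.798 - joint value. The clamp's base covers jig x = 6 to 56, y = -61 to +17 mm.
- handle_grip (a point): Middle of the handle's grip, 85 mm from the pivot: a black bar 16 mm wide (jig x), 11 mm thick, from 32 to 118 mm from the pivot. About 135 mm above the bench when open, 53 mm when locked. Push the face that looks to the V-block; it becomes the upper face. Nothing stands in the handle's way.
- clamp_pivot (a point): Axis of the clamp arm's pivot, along jig x, at jig (31, 0, 44) mm. The steel arm stands up from it when open (top 100 mm above the bench, within 30 mm of y = 0; pad pointing to the block) and swings down over the tube as the handle closes.
- clamp_pad: Black rubber pad, 14 mm diameter, on the spindle at the end of the clamp's arm; origin at the centre of its face. Locked, it presses on the tube from above with about 20 N.
- tube: The brass tube as a whole; origin as tube_near.
- steel_tube: Bystander: steel sleeve with two vent holes, 17 mm diameter, 64 mm tall, standing behind the jig. Origin under its centre.
- chrome_mount: Bystander: nickel ring, 32 mm diameter, 28 mm tall, behind the jig. Origin under its centre.
- knurled_cap: Bystander: black round cap, 34 mm diameter, 12 mm high, lying right of the jig's base plate on the robot's side of the clamp's handle. Origin under its centre.
- felt_pen: Bystander: black pen, 138 x 11 x 12 mm, lying left of the jig. Origin under its centre.
- glue_tube: Bystander: small white glue tube, 17 x 50 x 17 mm, lying at the right. Origin under its centre.
- tape_roll: Bystander: roll of tape, 63 mm diameter, 19 mm high, lying at the right. Origin under its centre.

How it is judged (in metres and radians):
On the way, in this order (a step that is already met when the one before it is completed fails the run):
1. the tube lies home against the end stop while the clamp is still open (x of tube_far in the frame of jig above 0.0625 m and x of tube_near in the frame of jig below -0.055 m and z of each of tube_far, tube_near in the frame of jig below 0.04014 m and z of tube_near in the frame of jig above 0.03214 m and value of joint clamp_handle below 0.8 rad), for 0.2 s.
2. the handle has snapped past dead centre, the tube still home (x of tube_far in the frame of jig above 0.0625 m and x of tube_near in the frame of jig below -0.055 m and z of each of tube_far, tube_near in the frame of jig below 0.04014 m and z of tube_near in the frame of jig above 0.03214 m and value of joint clamp_handle above 1.75 rad), for 0.2 s.
At the end, for the whole second after the job is handed in: The tube lies in the V-block with its far end within 2.5 mm of the stop, at rest; the clamp's handle is locked (joint above 1.75 rad) and its pad presses on the tube with more than 10 N (all of step 2 and contact force between clamp_pad and tube above 10 N and linear speed of tube below 0.01 m/s); the robot touches nothing.
It fails at once if the tube is lifted out of the V-block or carried (z of any of tube_near, tube_far in the frame of jig above 0.05114 m).
It fails at once if a bystander is moved by more than 20 mm (distance of any of steel_tube, chrome_mount, knurled_cap, felt_pen, tape_roll, glue_tube from where it was at the start of the episode above 0.02 m).
It also fails if it takes over 45 s, if anything falls off the work surface, if the arm or the gripper's body presses on something with over 40 N, if the wrist force passes 120 N, or if a joint passes its speed limit or range.

## Working session

There is one attempt and no reset: what is moved stays moved. The work goes in short steps, each a Python script; the robot and the scene stay as the last script left them, time stands still between calls to the robot, and variables do not carry over. Pictures are saved under pics/ and viewed, and the job is handed in when it is done.

```bash
mkdir -p pics; ls
python3 - <<'E'
from station import *
import cv2
for n in ("side","top"):
    im=get_image(n); cv2.imwrite(f"pics/{n}0.png",im[:,:,::-1])
    c=get_calibration(n); print(n,c)
print(get_obs())
E
```

```text
pics
side {'fx': 509.62113926661516, 'fy': 509.62113926661516, 'cx': 326.05564087010714, 'cy': 240.0231208512586, 'R': array([[-0.89842597, -0.43878944, -0.01716399],
       [-0.27919023,  0.60094126, -0.74894754],
       [ 0.33894482, -0.6680819 , -0.66240696]]), 't': array([474.75781726, 326.77830521, 644.24301098])}
top {'fx': 512.9288258700738, 'fy': 512.9288258700738, 'cx': 322.11096223442837, 'cy': 233.3436496213194, 'R': array([[-0.00552164, -0.99997835,  0.00357788],
       [-0.98362192,  0.00478665, -0.18018046],
       [ 0.18015944, -0.00451417, -0.98362706]]), 't': array([-133.27472022,  623.40694838, 1098.84865503])}
{'t': 0.1, 'joint_pos': array([-7.82778942e+01,  1.24716976e+01,  9.25224998e+01,  5.95860280e-04,
        7.51331801e+01, -6.42920006e+00]), 'qvel': array([-0.02575335,  0.04689026, -0.17826492,  0.08910244, -0.0144367 ,
       -0.05615323]), 'effort': array([-7.17509902e-04, -3.98074079e+01, -3.04969168e+01, -1.59382162e-04,
        4.31394204e-03, -1.66679274e-05]), 'tcp_pos': array([ 194.566742  , -593.14274157,  230.07754721]), 'ee_rot': array([-1.79985165e+02,  1.26511933e-01, -7.18488313e+01]), 'wrist_force': array([ 0.02402549,  0.09733859, -0.10376835]), 'moment': array([-0.0530637 , -0.00735147, -0.04135179]), 'grip_width': 85.47125836515116}
```

View pics/side0.png

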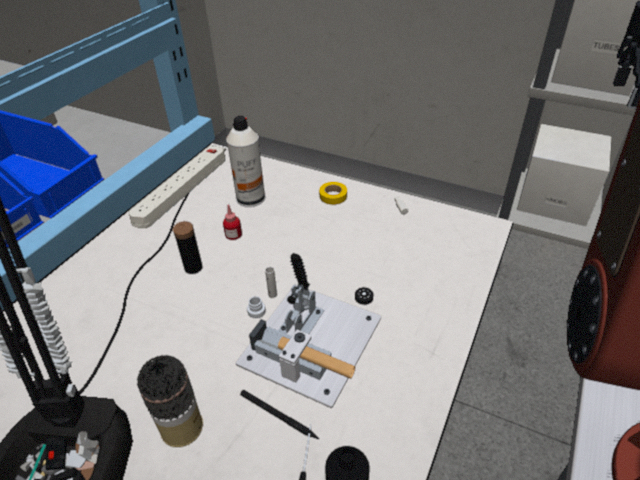

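View pics/top0.png

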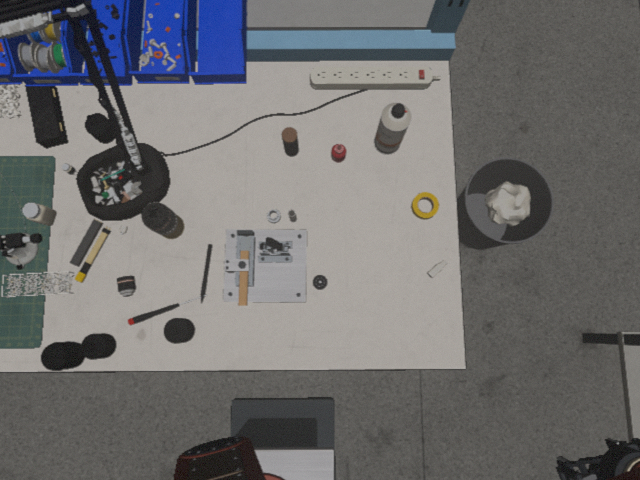

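The side view has the jig at about (310,345), the handle top at (297,260), and the tube's near end at (350,370). In the top view the plate covers about (223–307, 229–302), and the cap is at (320,282). I'll zoom in on both.

Run:
```python
import cv2
a=cv2.imread("pics/side0.png")[240:420,220:400]; cv2.imwrite("pics/side0z.png",cv2.resize(a,None,fx=3.3,fy=3.3,interpolation=cv2.INTER_CUBIC))
a=cv2.imread("pics/top0.png")[200:320,195:345]; cv2.imwrite("pics/top0z.png",cv2.resize(a,None,fx=5,fy=5,interpolation=cv2.INTER_CUBIC))
```

```text
(no output)
```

View pics/side0z.png

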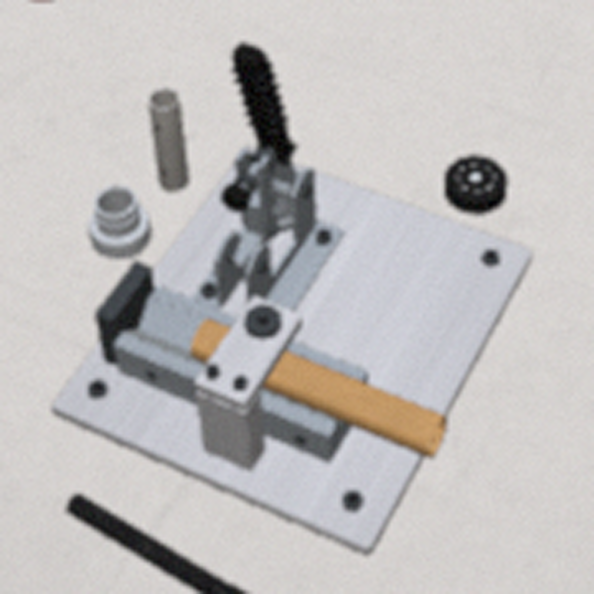

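View pics/top0z.png

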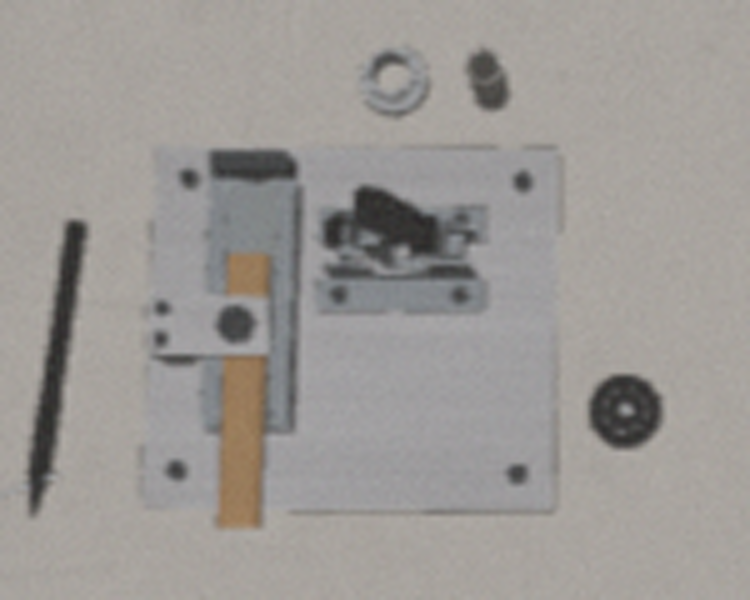

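The side zoom shows plate corners at (532,250), (368,545) and (52,408), with the bush at (263,318). The top zoom shows corners at (155,147), (560,149), (555,511) and (145,508), with the bush at (237,324). I'll fit the jig pose from these.

```bash
cat > h.py <<'E'
from station import *
import numpy as np, cv2
from scipy.optimize import least_squares
C={n:get_calibration(n) for n in("side","top")}
def proj(n,X):
    c=C[n]; p=np.atleast_2d(X)@c["R"].T+c["t"]
    return np.c_[c["fx"]*p[:,0]/p[:,2]+c["cx"],c["fy"]*p[:,1]/p[:,2]+c["cy"]]
def Rz(a): return np.array([[np.cos(a),-np.sin(a),0],[np.sin(a),np.cos(a),0],[0,0,1]])
def j2w(P,q): return np.atleast_2d(P)@Rz(q[2]).T+[q[0],q[1],0]
E
python3 - <<'E'
from h import *
S=np.array([[532,250],[368,545],[52,408],[263,318.]])/3.3+[220,240]
SX=np.array([[-85,-95,12],[-85,95,12],[85,95,12],[-7,45,71.]])
T=np.array([[155,147],[560,149],[555,511],[145,508],[237,324.]])/5+[195,200]
TX=np.array([[85,95,12],[85,-95,12],[-85,-95,12],[-85,95,12],[-7,45,71.]])
def f(q,w):
    r=[]
    if 's' in w: r.append((proj("side",j2w(SX,q))-S).ravel())
    if 't' in w: r.append((proj("top",j2w(TX,q))-T).ravel())
    return np.concatenate(r)
for w in("s","t","st"):
    s=least_squares(f,[500,-100,0],args=(w,),x_scale=[100,100,.1]); print(w,s.x,np.round(s.fun.reshape(-1,2),1).tolist())
q=s.x
for n in("side","top"):
    im=cv2.imread(f"pics/{n}0.png")
    z=4; im=cv2.resize(im,None,fx=z,fy=z,interpolation=cv2.INTER_CUBIC)
    def dot(P,col):
        for p in proj(n,j2w(P,q)): cv2.circle(im,tuple(int(round((v+.5)*z-.5)) for v in p),4,col,-1)
    dot(SX,(0,0,255));dot(TX,(0,0,255))
    dot([[x,45,46] for x in range(-100,70,5)],(255,0,0))
    dot([[65,45,50],[65,63,50],[65,27,50]],(0,255,0))
    a=np.radians(90+13); 
    dot([[31,-47-r*np.cos(a),52+r*np.sin(a)] for r in(0,32,85,118)],(0,255,255))
    o=im[960:1660,880:1640] if n=="side" else im[780:1300,780:1400]
    cv2.imwrite(f"pics/{n}_fit.png",cv2.resize(o,(760*600//700,600)) if n=="side" else o)
E
```

```text
s [ 5.57800597e+02 -5.17303025e+00 -1.09037943e-02] [[0.5, -1.0], [0.8, 1.0], [-1.3, -0.9], [-0.1, 0.3]]
t [ 5.56607730e+02 -5.87882227e+00 -9.55645018e-03] [[0.1, -0.5], [0.2, -0.5], [0.5, 0.2], [-0.7, 0.4], [0.0, 0.3]]
st [ 5.57359611e+02 -5.42421031e+00 -1.13024421e-02] [[0.8, -1.0], [1.1, 1.0], [-1.0, -0.9], [0.3, 0.3], [-0.0, -0.8], [0.0, -0.7], [0.2, -0.1], [-1.0, 0.0], [-0.2, -0.1]]
```

Run:
```python
from h import *
for n in("side","top"):
    get_image(n)
    for o in("tube","tube_near","tube_far","knurled_cap","clamp_pad","handle_grip","handle_pivot"):
        r=spot_in(o,n); print(n,o,[(round(d["score"],2),np.round(d["extent"],1).tolist()) for d in r[:2]])
```

```text
side tube [(0.66, [316.5, 359.4, 79.2, 44.5]), (0.25, [312.5, 331.7, 144.7, 154.2])]
side tube_near [(0.63, [272.2, 281.6, 9.1, 28.6]), (0.61, [317.4, 356.0, 74.5, 45.3])]
side tube_far [(0.58, [317.6, 358.4, 75.9, 41.1])]
side knurled_cap [(0.52, [365.5, 295.6, 13.2, 21.0])]
side clamp_pad [(0.4, [290.9, 299.9, 4.5, 11.2])]
side handle_grip [(0.97, [301.7, 281.3, 18.8, 56.6])]
side handle_pivot [(0.93, [308.2, 332.8, 146.2, 157.3])]
top tube [(0.67, [244.0, 278.6, 12.6, 54.9])]
top tube_near [(0.92, [243.5, 279.6, 8.8, 54.3])]
top tube_far [(0.94, [243.7, 280.5, 9.7, 55.0]), (0.49, [266.1, 263.0, 85.7, 80.7])]
top knurled_cap [(0.5, [319.4, 283.6, 16.5, 13.4])]
top clamp_pad [(0.23, [265.6, 264.9, 84.3, 78.2])]
top handle_grip [(0.67, [273.9, 245.9, 17.2, 15.0])]
top handle_pivot [(0.77, [262.2, 266.1, 91.0, 76.0])]
```

View pics/side_fit.png

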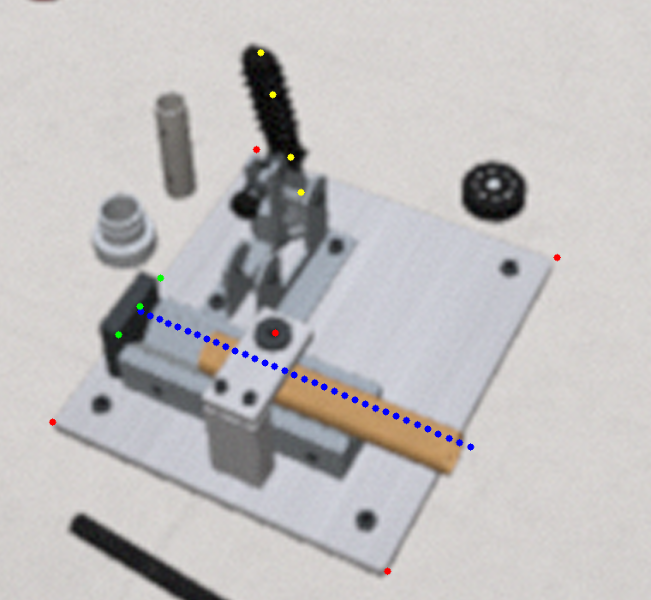

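View pics/top_fit.png

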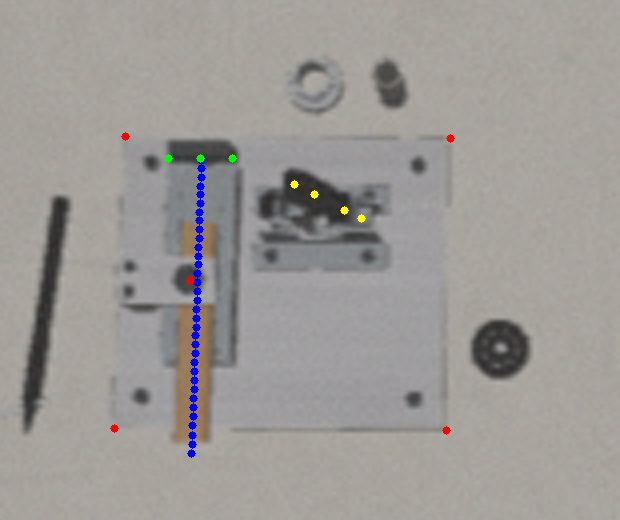

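The fit agrees across both cameras to about 1 mm: jig at (557, −5.5), yaw −0.6°. The tube's near end is at about jig x = −92, roughly 34 mm short of home. Next I'll close the fingers and approach behind the tube.

```bash
cat >> h.py <<'E'
Q=np.array([557.2,-5.6,-0.0105])
YD=np.degrees(Q[2])
def W(x,y,z): return j2w([[x,y,z]],Q)[0].tolist()
def jigxy(p): return (Rz(-Q[2])@(np.array(p)-[Q[0],Q[1],0]))
def st(tag=""):
    o=get_obs(); f=Rz(-Q[2])@o["wrist_force"]
    print(tag,"t%.2f"%o["t"],"jig tcp",np.round(jigxy(o["tcp_pos"]),1),"F",np.round(f,1),"g%.1f"%o["grip_width"]); return f
E
python3 - <<'E'
from h import *
for yaw in(90,-90,0):
  for P in ((-130,45,150),(-68,45,27)):
    print(yaw,P,solve_ik(W(*P),[180,0,yaw+YD]))
for P in((31,0,200),(31,0,140),(31,-130,57)): print(P,solve_ik(W(*P),[180,0,YD]))
s0=get_obs()["t"]
grip(0)
st("grip")
goto(W(-130,45.5,150),[180,0,90+YD]); st("above")
E
```

```text
90 (-130, 45, 150) [-3.93286443e+00 -7.05940006e+00  1.22013175e+02 -2.54444375e-14
  6.50462249e+01 -9.33312587e+01]
90 (-68, 45, 27) [-3.50816364e+00  1.26401494e+01  1.17488082e+02 -2.54444375e-14
  4.98717685e+01 -9.29065580e+01]
-90 (-130, 45, 150) [-3.93286443e+00 -7.05940006e+00  1.22013175e+02 -2.54444375e-14
  6.50462249e+01  8.66687413e+01]
-90 (-68, 45, 27) [-3.50816364e+00  1.26401494e+01  1.17488082e+02 -2.54444375e-14
  4.98717685e+01  8.70934420e+01]
0 (-130, 45, 150) [-3.93286443e+00 -7.05940006e+00  1.22013175e+02 -2.54444375e-14
  6.50462249e+01 -3.33125875e+00]
0 (-68, 45, 27) [-3.50816364e+00  1.26401494e+01  1.17488082e+02 -2.54444375e-14
  4.98717685e+01 -2.90655795e+00]
(31, 0, 200) [-7.41165346e+00  9.62114814e+00  9.91963689e+01 -2.54444375e-14
  7.11824829e+01 -6.81004777e+00]
(31, 0, 140) [-7.41165346e+00  1.33588829e+01  1.01732047e+02 -2.54444375e-14
  6.49090704e+01 -6.81004777e+00]
(31, -130, 57) [-1.97138260e+01  2.12812617e+01  1.01873013e+02 -2.54444375e-14
  5.68457249e+01 -1.91122203e+01]
grip t1.67 jig tcp [-356.3 -592.1  231.3] F [ 0.5 -0.4  0.7] g0.6
above t4.09 jig tcp [-129.5   45.   150.3] F [ 0.6  0.6 -0.3] g0.2
```

```bash
python3 - <<'E'
from h import *
import cv2
z=29
move_l(W(-118,45.5,z),speed=150); st("down")
cv2.imwrite("pics/s1.png",get_image("side")[:,:,::-1]); cv2.imwrite("pics/t1.png",get_image("top")[:,:,::-1])
move_l(W(-96,45.5,z),speed=60); st()
move_l(W(-90,45.5,z),speed=30); st()
E
python3 -c "
import cv2,numpy as np
a=cv2.imread('pics/s1.png')[260:440,240:420];b=cv2.imread('pics/t1.png')[200:380,195:345]
a=cv2.resize(a,(440,440));b=cv2.resize(b,(360,440));cv2.imwrite('pics/z1.png',np.hstack([a,b]))"
```

```text
down t5.05 jig tcp [-117.2   45.4   29.7] F [-0.3 -0.1 -0.4] g0.2
 t5.67 jig tcp [-95.5  45.5  29.1] F [-0.7 -0.8  0.2] g-0.0
 t6.02 jig tcp [-89.8  45.5  29. ] F [-0.2 -0.5  0.8] g0.1
```

View pics/z1.png

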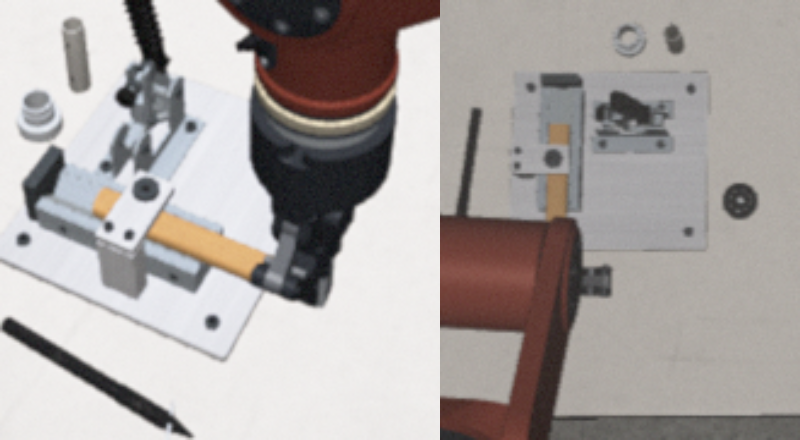

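The side view shows the fingertips level with the tube's near end and lined up with it. I'll keep pushing and feel for the stop.

```bash
python3 - <<'E'
from h import *
z=29
move_l(W(-76,45.5,z),speed=50); f0=st()
for x in np.arange(-74.5,-55,1.0):
    move_l(W(x,45.5,z),speed=25); f=st("%.1f"%x)
    if f[0]<-9: break
cv2.imwrite("pics/s2.png",get_image("side")[:,:,::-1]); cv2.imwrite("pics/t2.png",get_image("top")[:,:,::-1])
E
python3 -c "
import cv2,numpy as np
a=cv2.imread('pics/s2.png')[260:440,240:420];b=cv2.imread('pics/t2.png')[200:380,195:345]
a=cv2.resize(a,(440,440));b=cv2.resize(b,(360,440));cv2.imwrite('pics/z2.png',np.hstack([a,b]))"
```

```text
t6.45 jig tcp [-75.2  45.5  29.2] F [ 0.3 -0.3  0.8] g0.2
-74.5 t6.70 jig tcp [-74.4  45.5  29. ] F [-0.2  0.4 -0.4] g0.2
-73.5 t6.95 jig tcp [-73.6  45.5  29. ] F [-0.8  0.3  0.3] g0.0
-72.5 t7.20 jig tcp [-72.7  45.5  28.9] F [-1.3  0.4 -0.1] g0.1
-71.5 t7.45 jig tcp [-71.3  45.5  29. ] F [-1.  -0.3 -0.6] g-0.5
-70.5 t7.70 jig tcp [-70.3  45.5  29. ] F [-0.6  0.4 -0.1] g-0.1
-69.5 t7.95 jig tcp [-69.3  45.5  29. ] F [-0.3  0.2  0.6] g-0.0
-68.5 t8.20 jig tcp [-68.5  45.5  29. ] F [-0.8  0.3 -0.3] g-0.1
-67.5 t8.45 jig tcp [-68.4  45.5  28.8] F [-4.7 -0.2  3.4] g-0.3
-66.5 t8.70 jig tcp [-68.5  45.5  28.6] F [-5.6 -1.1  5.7] g0.1
-65.5 t8.95 jig tcp [-68.4  45.6  28.4] F [-7.8 -0.9  6.2] g-0.1
-64.5 t9.20 jig tcp [-68.4  45.6  28.2] F [-10.   -0.9   7.8] g-0.2
```

View pics/z2.png

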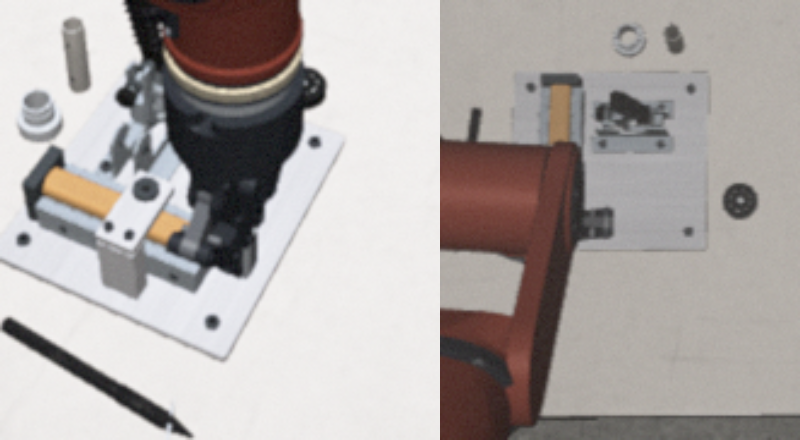

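The tube is home: it stopped at tcp x = −68.4 (about −69 expected), the reaction force rose to 10 N, and the picture shows the brass against the stop plate. I'll back off and check, then move to the handle.

```bash
python3 - <<'E'
from h import *
move_l(W(-80,45.5,29.5),speed=80); st("back")
move_l(W(-95,45.5,210),speed=250); st("up")
goto(W(31,55,200),[180,0,YD]); st("over")
for n in("side","top"): cv2.imwrite(f"pics/{n}3.png",get_image(n)[:,:,::-1])
move_l(W(31,50,132),speed=150); st("down")
for n in("side","top"): cv2.imwrite(f"pics/{n}4.png",get_image(n)[:,:,::-1])
E
python3 -c "
import cv2,numpy as np
r=[]
for k in(3,4):
  a=cv2.imread(f'pics/side{k}.png')[240:420,220:400];b=cv2.imread(f'pics/top{k}.png')[200:320,195:345]
  r.append(np.hstack([cv2.resize(a,(300,300)),cv2.resize(b,(375,300))]))
cv2.imwrite('pics/z3.png',np.vstack(r))"
```

```text
back t9.64 jig tcp [-79.2  45.5  29.7] F [-0.5  0.7 -0.3] g-0.1
up t10.52 jig tcp [-95.6  45.5 208.8] F [0.2 0.6 0.1] g-0.1
over t11.94 jig tcp [ 30.3  55.  198.9] F [-0.3  0.5  1.3] g0.0
down t12.65 jig tcp [ 31.4  50.  132.4] F [-0.7  0.6  0.1] g0.2
```

View pics/z3.png

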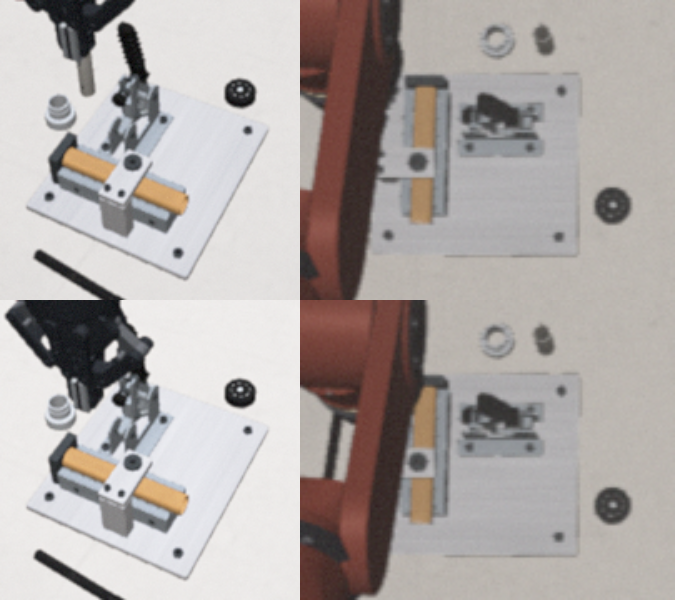

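Both pictures show the tube against the stop and the handle still upright, with the tool beside it on the V-block side. Now I'll push the handle along its arc, watching the force.

```bash
cat >> h.py <<'E'
def hp(phi,r=92,w=11,pen=0):
    a=np.radians(phi); y=-47-r*np.cos(a)+(5.5-pen)*np.sin(a)+w; z=52+r*np.sin(a)+(5.5-pen)*np.cos(a)
    return W(31,y,z)
E
python3 - <<'E'
from h import *
move_l(W(31,0,138),speed=80); st("a")
for ph in(90,80,70,60,50,40,30):
    move_l(hp(ph,pen=1),speed=60); f=st(ph)
    if np.linalg.norm(f)>30: print("stop");break
for n in("side","top"): cv2.imwrite(f"pics/{n}5.png",get_image(n)[:,:,::-1])
E
python3 -c "
import cv2,numpy as np
k=5
a=cv2.imread(f'pics/side{k}.png')[200:420,220:420];b=cv2.imread(f'pics/top{k}.png')[200:320,195:345]
cv2.imwrite('pics/z5.png',np.hstack([cv2.resize(a,(400,440)),cv2.resize(b,(400,440))]))"
```

```text
a t13.53 jig tcp [ 3.090e+01 -1.000e-01  1.379e+02] F [-0.5 -0.2 -0.1] g0.2
90 t14.22 jig tcp [ 31.2 -31.7 144.3] F [ 0.2  0.6 -0.3] g0.2
80 t14.63 jig tcp [ 31.  -48.  143.3] F [0.2 0.9 0.5] g0.0
70 t15.05 jig tcp [ 30.8 -63.6 139.7] F [-0.3 -0.2  0.6] g-0.0
60 t15.47 jig tcp [ 30.8 -78.4 133.6] F [-0.1  1.4  1.1] g0.2
50 t15.88 jig tcp [ 30.8 -92.1 124.9] F [-0.3  2.3  0.7] g0.2
40 t16.30 jig tcp [  30.5 -103.8  114. ] F [-0.3 -0.  -0.3] g-0.1
30 t16.72 jig tcp [  30.6 -113.6  101.3] F [-0.6  0.   2.4] g-0.1
```

View pics/z5.png

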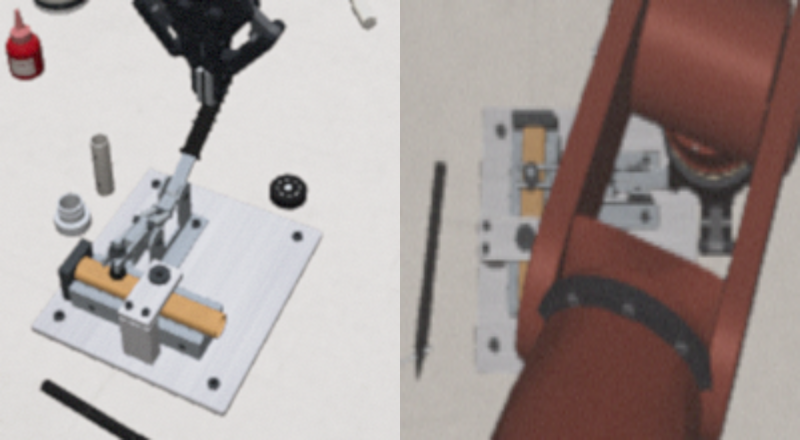

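The handle is following the fingers at about 30° above horizontal, and the pad is down on the tube, which is still home. I'll finish the stroke.

```bash
python3 - <<'E'
from h import *
for ph,pen in((24,2),(18,3),(13,4),(9,5),(6,6),(3,7),(0,7)):
    move_l(hp(ph,pen=pen),speed=40); f=st(ph)
    if np.linalg.norm(f)>35: print("stop");break
for n in("side","top"): cv2.imwrite(f"pics/{n}6.png",get_image(n)[:,:,::-1])
E
python3 -c "
import cv2,numpy as np
k=6
a=cv2.imread(f'pics/side{k}.png')[200:420,220:420];b=cv2.imread(f'pics/top{k}.png')[200:320,195:345]
cv2.imwrite('pics/z6.png',np.hstack([cv2.resize(a,(400,440)),cv2.resize(b,(400,440))]))"
```

```text
24 t17.23 jig tcp [  31.7 -118.8   93.1] F [0.2 1.3 3.3] g-0.4
18 t17.65 jig tcp [  31.6 -123.1   83.2] F [1.  0.6 5. ] g-0.3
13 t18.02 jig tcp [  30.4 -125.3   73.6] F [ 0.6 -0.7  1.8] g-0.2
9 t18.36 jig tcp [  29.8 -126.3   65.5] F [ 0.2 -0.3  0.7] g-0.1
6 t18.65 jig tcp [  30.5 -127.4   60.5] F [-0.1  0.9 -0.2] g-0.1
3 t18.94 jig tcp [  32.1 -128.    58.3] F [-4.8  1.2 13.3] g-0.1
0 t19.21 jig tcp [  32.3 -128.1   57.9] F [-14.5   4.7  34.1] g-0.1
stop
```

View pics/z6.png

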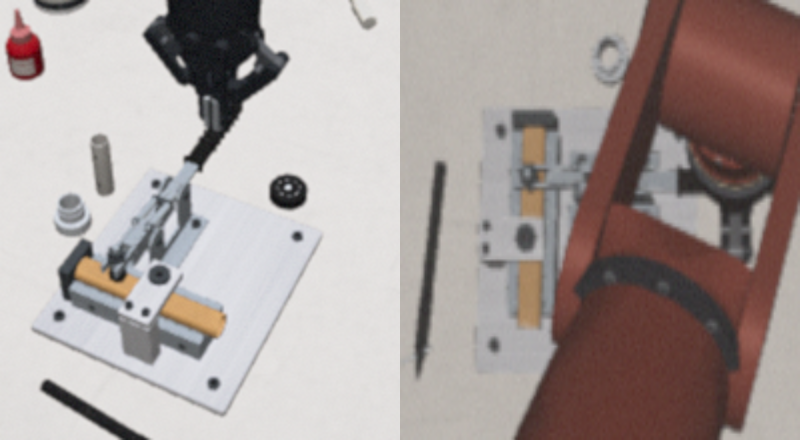

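The tip is at z = 57.9, where the locked handle's upper face should be (57.5), and the handle has hit its limit hard. I'll retreat straight up and check that it stays down.

Run:
```python
from h import *
move_l(W(31,-128,90),speed=80); move_l(W(31,-135,230),speed=200); st("up")
goto([250,-450,260],[180,0,-60]); st("clear")
for n in("side","top"): cv2.imwrite(f"pics/{n}7.png",get_image(n)[:,:,::-1])
for n in("side","top"):
    a=cv2.resize(cv2.imread(f"pics/{n}7.png"),None,fx=4,fy=4,interpolation=cv2.INTER_CUBIC)
    def dot(P,c):
        for p in proj(n,j2w(P,Q)): cv2.circle(a,tuple(int(round((v+.5)*4-.5)) for v in p),4,c,-1)
    dot([[31,-47-r,58] for r in(32,85,118)],(0,255,255)); dot([[65,45,46],[-58,45,46]],(255,0,0))
    cv2.imwrite(f"pics/{n}7z.png",(a[960:1660,880:1640] if n=="side" else a[780:1300,780:1400])[:600] if n=="top" else cv2.resize(a[960:1660,880:1640],(650,600)))
```

```text
up t20.80 jig tcp [  29.9 -134.6  228.2] F [-0.5  0.1 -0.5] g0.1
clear t22.48 jig tcp [-301.8 -447.2  259.8] F [ 0.1 -0.4  0.1] g-0.1
```

View pics/side7z.png

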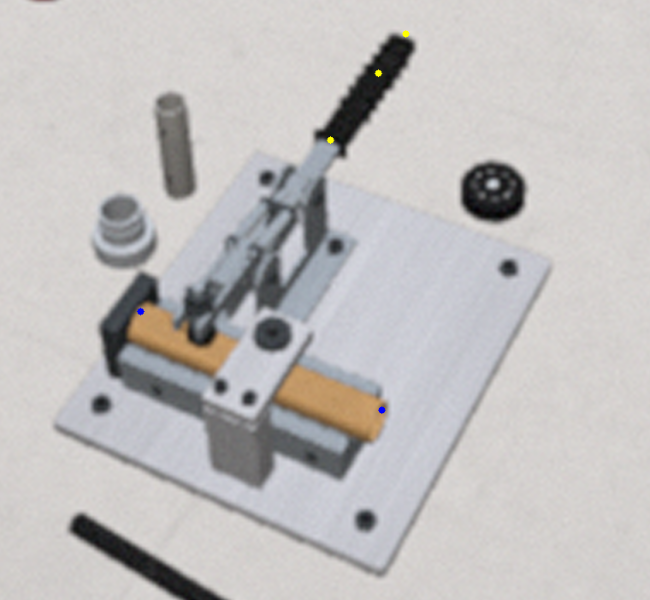

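View pics/top7z.png

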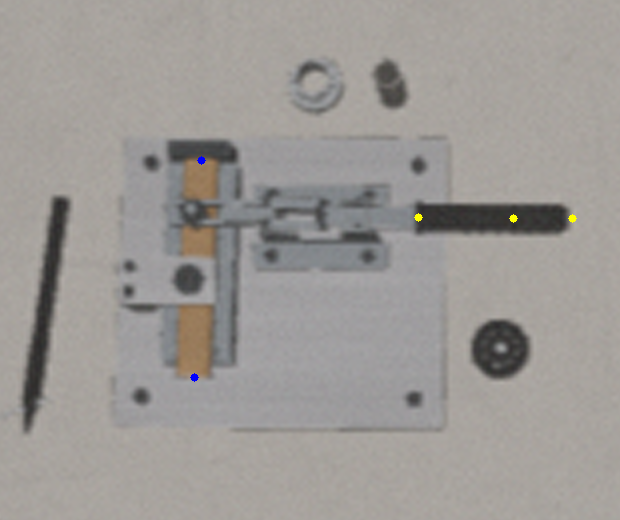

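After letting go, the handle is still flat along jig −y and overlays the locked prediction. The pad is on the tube, both tube ends match the home position, and the bystanders haven't moved. I'll hand it in.

```bash
python3 -c "
from station import *
print(sign_off(), get_obs()['t'])"
```

```text
the job is handed in; nothing more can be done
the job is handed in; nothing more can be done
```

The brass tube is home against the end stop and the clamp is locked on it. I signed off shortly after 22.5 s on the robot's clock; no verdict is reported.

- **Tube:** I pushed it about 34 mm with the closed fingertips until it stopped moving and the reaction force reached 10 N. The pictures before and after clamping show its far end on the stop.
- **Clamp:** I then pushed the handle over its arc. The resistance vanished past dead centre, and the handle ended hard against its limit with the fingertips at 57.9 mm (57.5 mm expected). I backed off and the handle stayed flat, with the pad on the tube.
- **Surroundings:** The bystanders near the jig look unmoved and the arm is clear. The tape roll and glue tube lay well away from the arm's work at the jig, and I didn't check them again at the end.
- **Limits of the checks:** I could not measure the pad's force or the exact joint value, so the lock is judged from the pictures and the fingertip height. My estimate of the jig's position differed by about 1 mm between the two cameras. The last push on the handle peaked at about 37 N at the wrist, above my own 35 N stop but far below the 120 N limit.

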